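# Unhook the glue timer and set its dial

### The job

Take the yellow glue-up timer off its hanger: slide it straight up until the stud heads stand in the wide ends of its keyhole slots, then draw it off towards the robot, and stand it on the middle of the black rubber mat, square to the mat, with the red mark facing the robot. Only once it stands there, press down on the dial so that the timer does not swing round with it, and turn the dial clockwise until its white pointer is at the red mark. Let go, and leave the small box, the tin and the wood offcut where they are.

Things in the scene. Friction and masses are not known exactly. Their poses are not given: they have to be found in the camera images.
- timer_center (a point): Loose timer, 0.4 kg, hung on the hanger at the start (front sagging 2 degrees). Yellow housing 104 x 104 mm, top 62 mm above the soles of its four feet. This point is the housing's centre, 31 mm above the soles; -x is its front (red mark on the top's front edge and front face), z up. If the dial is turned with only its own weight on the feet, the whole timer swings; 10 to 20 N of push down on the dial holds it.
- timer_slots (a point): Point at the back of the timer, 54.5 mm behind and 19 mm above timer_center, same axes, midway between the tops of its two keyhole slots. They are at y = +-70.5 mm in the ears of an upright black flange, 5 mm thick, 178 mm wide, 6 to 62 mm above the soles. Each: narrow part 9 mm wide above; below it the wide end, 24 x 24 mm, its centre 24 mm below this point. Hung, the studs' axes are at this height.
- dial_grip (a point): Grip point of the dial: on the upright axis through the housing's centre, 59 mm above timer_center, half-way up the grip bar. Black disc, 84 mm diameter, top 71 mm above the soles, with a bar across it 64 mm long, 20 mm wide, 32 mm high (top 103 mm above the soles); they turn together. Fingertips may rest on the disc; the bar can carry the timer. x runs along the bar; its -x end has the white pointer.
- dial_part (a joint): Dial angle in rad, growing clockwise as seen from above. 0 to 0.45 at the start; 1.35 when the white pointer is at the red mark; stop at 2.3. Stays where it is left; drag 0.28 N m.
- hanger_studs (a point): Fixed plywood hanger: upright board 230 mm wide, 115 mm high. This point is on its front face, midway between two steel studs, 105 mm above the bench; -x points out of the board to the robot. Studs at y = +-70.5 mm: shank 6 mm thick, 7 mm long, then a head 15 mm in diameter, 4 mm thick. Raising the timer 24 mm centres the heads in the wide ends (+-4 mm to spare); then a pull of over 12 mm along -x clears them.
- mat_top (a point): Centre of the top of a fixed black rubber mat, 190 (x) x 210 (y) x 4 mm, flat on the bench; axes along its sides, -x towards the robot.
- brad_box_c (a point): Bystander: loose blue cardboard box (not those far back on the bench), 57 x 92 x 41 mm; its centre.
- filler_tin_c (a point): Bystander: loose round tin (not those far back), brown with white lid, 71 mm diameter, 74 mm high; its centre.
- offcut_1_c (a point): Bystander: loose pale wood offcut, 45 x 110 x 30 mm; its centre.

How it is judged:
By the outcome, as a careful person would: the job done as asked, in the order asked, and still so for the second after the job is handed in, with the robot touching nothing.
It also fails if it takes over 51 s, if anything falls off the work surface, if the arm or the gripper's body presses on something with over 40 N, if the wrist force passes 120 N, or if a joint passes its speed limit or range.

### The arm

A 7-joint arm with a two-finger parallel gripper is mounted at the origin on a cart in front of the work surface, level with it; the furniture and walls round the work are solid. World frame = base frame: x ahead of the robot, y to its left, z up, the work surface at z = 0. Lengths are in m, angles in rad, forces in N, time in s.
With the tool pointing down it reaches from about 0.4 to 0.85 m from the base axis. Payload 10.4 kg.
Tool frame: the origin (TCP) lies midway between the tips of the shut fingers; the grasp point (between the pads) lies 19 mm behind it; z points along the fingers, y is the direction in which the jaws open and shut (so a half turn about z gives the same grasp; the last joint's range is limited). The gripper opens to 85 mm and grips with 20 to 120 N. Pads are 22 mm wide; open, the fingers measure 114 mm over their backs; the gripper's body (76 mm by 85 mm) begins 54 mm behind the grasp point. The pads swing forward as they close: fully open they stand 13 mm farther back than shut.
Start: joints at [1.115, 0.332, -0.065, 1.46, 0.022, 1.35, -0.088], TCP at [0.262, -0.567, 0.231] pointing down, gripper open.
Joint ranges: [-2.6, 2.6], [-0.5, 2.12], [-1.47, 1.34], [0.16, 2.42], [-1.27, 4.41], [0.06, 2.06], [-2.6, 2.6]. Speed limits (rad/s): [2.22, 2.22, 2.79, 2.79, 3.14, 3.14, 3.14].

### API

Orientations are given as a unit quaternion [x, y, z, w].
In Python, from workcell import manip, viewer gives the robot as it stands.
- The arm moves only by the tool move_arm, never from a script. Its argument "deltas" is a list of rows, each a list of 7 numbers: the shift along the tool's x, y, z in m, then the turn, a rotation vector about the tool's x, y, z in degrees, then the opening, from -1 (shut) to 1 (fully open). In form: [[dx, dy, dz, wx, wy, wz, gripper], ...]. A call has 1 to 10 rows; each row shifts and turns the commanded pose from where the row before left it, along the tool's axes as they then stand; what a row does not reach is not made up. A row lasts 1/8 s, in which the tool goes at most 62.5 mm and 10.7 degrees, less where a joint would pass 70% of its speed; a pose out of reach is approached as far as the arm can. A call with a gripper value outside its range is refused whole. The fingers move at their own pace and stop on an object; "force" is the grip in N (left out, the last holds). Time passes only in rows, so rows that do not move let the fingers close. It gives the time, the measured TCP pose, the force and the opening at its end, in the units of the state.
- manip.get_obs(): the state, without advancing time (a new reading comes with each control period).
- viewer.camera(name): name is "scene" or "top" or "wrist"; returns (picture, depth): 420x560x3 uint8, red, green, blue; 420x560 float32, m along the optical axis (not along the pixel's ray), 0 where there is no reading.
- viewer.calibration(name): a dict with "fx", "fy", "cx", "cy" (pixels), "R" (3x3) and "t" (3): a world point X has camera coordinates R X + t; the wrist camera has in their place "T_tool_cam" (4x4, takes a point from camera to tool coordinates, whose origin is the TCP and whose axes are the flange's). Camera axes: x right, y down, z forward; pixel columns grow to the right and rows downward; lengths in m; the calibration is good to about 2 mm. A picture is of the moment at which its call begins: read the wrist's pose just before it. calibration takes no time and is no camera call.
- manip.hand_in(): hands the job in, once; it reports no verdict.
The state is a dict: "clock": time; "joint_pos": joint angles; "joint_velocities": joint speeds; "tau": joint torques, N m; "position": TCP position; "ee_rot": TCP orientation; "ft_force": force on the tool from outside, world axes, zero at the start; "torque": the same for the moment, N m; "grip_width": opening from 0.0 (shut) to 1.0 (fully open).
Only numpy, scipy, OpenCV 4.12 (cv2) and the standard library are available. Lean on these libraries where they do the work, as an engineer would, in place of code of your own. Each camera call takes 0.05 s, during which the arm holds its last target.

## Working session

There is one attempt and no reset: what is moved stays moved. The work goes in short steps, Python scripts to look and compute and a tool call to move; the robot and the scene stay as the last step left them, time stands still between calls to the robot, and variables do not carry over. Pictures are saved under pics/ and viewed, and the job is handed in when it is done.

Besides the shell and the picture viewer there is one more tool, called after "Emit:" as name([rows], argument=value, ...), one row to a line, values as JSON. move_arm: Moves the arm, as the interface text tells. Its arguments: {"type":"object","properties":{"deltas":{"type":"array"},"force":{"type":"number"}},"required":["deltas"]}

```bash
mkdir -p pics; ls; cat > h.py <<'E'
import numpy as np, cv2
from workcell import manip, viewer
from scipy.spatial.transform import Rotation as Ro
def pts(name,depth,obs=None):
    c=viewer.calibration(name)
    v,u=np.mgrid[0:depth.shape[0],0:depth.shape[1]]
    P=np.stack([(u-c['cx'])/c['fx']*depth,(v-c['cy'])/c['fy']*depth,depth],-1)
    if 'R' in c: W=(P-np.array(c['t']))@np.array(c['R'])
    else:
        T=np.array(c['T_tool_cam']); Q=P@T[:3,:3].T+T[:3,3]
        W=Q@Ro.from_quat(obs['ee_rot']).as_matrix().T+np.array(obs['position'])
    W[depth<=0]=np.nan
    return W
def snap(name,f):
    o=manip.get_obs(); p,d=viewer.camera(name)
    cv2.imwrite(f'pics/{f}.png',p[...,::-1]); W=pts(name,d,o); np.savez(f'{f}.npz',p=p,d=d,W=W)
    return p,d,W,o
E
python3 - <<'E'
from h import *
for n in ['scene','top','wrist']:
    p,d,W,o=snap(n,n+'0')
print(o)
for n in ['scene','top','wrist']: print(viewer.calibration(n))
E
```

```text
pics
{'clock': 0.1, 'joint_pos': array([ 1.11542614,  0.33277305, -0.06470858,  1.46087169,  0.02162479,
        1.34988646, -0.08850053]), 'joint_velocities': array([ 0.00057068, -0.00100216,  0.00096434, -0.00236748, -0.00022887,
        0.0007497 ,  0.00132832]), 'tau': array([ 1.33219306e-03, -6.26746058e+01,  4.90985450e-02, -3.92432392e+01,
        1.63779734e-02,  6.89036620e-03, -2.37804238e-05]), 'position': array([ 0.26197014, -0.56707659,  0.23061091]), 'ee_rot': array([ 9.76676268e-01,  2.14716280e-01, -1.71339498e-04, -5.97016547e-04]), 'ft_force': array([ 0.53551705, -0.010751  , -0.17477196]), 'torque': array([ 0.0151373 , -0.01135202, -0.02458245]), 'grip_width': 1.0001069526199515}
{'fx': 424.39321292680614, 'fy': 424.39321292680614, 'cx': 278.911232218221, 'cy': 207.67027272095453, 'R': array([[-0.75812173, -0.6520843 ,  0.00612451],
       [-0.4618654 ,  0.53029323, -0.71096375],
       [ 0.46036051, -0.54182577, -0.70320199]]), 't': array([0.46280646, 0.3554352 , 0.95601133])}
{'fx': 400.73060940934755, 'fy': 400.73060940934755, 'cx': 272.72835069543873, 'cy': 215.08200240842396, 'R': array([[-0.01574629, -0.99986845, -0.00389188],
       [-0.99841491,  0.01593351, -0.05397957],
       [ 0.05403448,  0.00303573, -0.99853446]]), 't': array([0.03979155, 0.59250862, 1.06180429])}
{'fx': 314.7574378665805, 'fy': 314.7574378665805, 'cx': 282.35836689842495, 'cy': 208.59308344591264, 'T_tool_cam': array([[ 1.38001458e-03, -9.47603302e-01, -3.19446517e-01,
         8.16921828e-02],
       [ 9.99998140e-01,  8.77279753e-04,  1.71765473e-03,
         6.63288089e-04],
       [-1.34741133e-03, -3.19448293e-01,  9.47602750e-01,
        -1.42504616e-01],
       [ 0.00000000e+00,  0.00000000e+00,  0.00000000e+00,
         1.00000000e+00]])}
```

View pics/scene0.png

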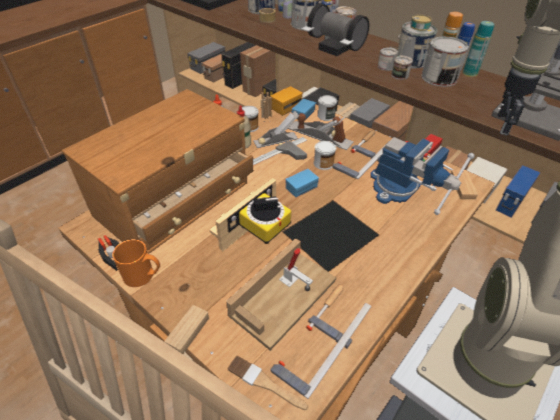

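View pics/top0.png

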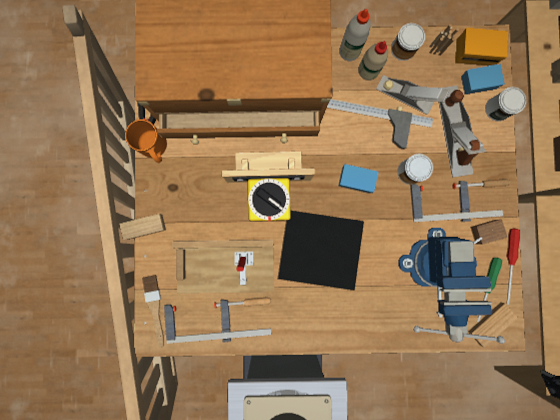

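View pics/wrist0.png

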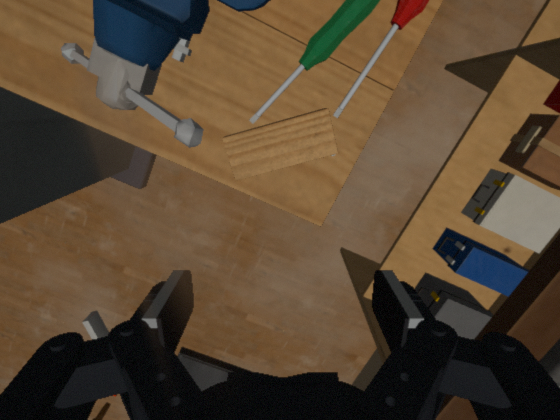

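```bash
python3 - <<'E'
from h import *
z=np.load('top0.npz');p,W,d=z['p'],z['W'],z['d']
cv2.imwrite('pics/topz.png',cv2.resize(p[130:300,200:400],None,fx=4,fy=4,interpolation=cv2.INTER_CUBIC)[:600,:800,::-1])
hsv=cv2.cvtColor(p,cv2.COLOR_RGB2HSV)
# yellow
m=cv2.inRange(hsv,(22,150,120),(35,255,255)); m[:140]=0;m[230:]=0;m[:,:230]=0;m[:,310:]=0
print('yellow',m.sum()/255,cv2.minAreaRect(np.argwhere(m)[:,::-1].astype(np.float32)))
Y=W[m>0];print(np.nanpercentile(Y,[2,50,98],axis=0))
top=Y[(Y[:,2]>.1)&(Y[:,2]<.2)]
r=cv2.minAreaRect(top[:,:2].astype(np.float32));print('top yellow',r,np.median(top[:,2]))
# mat
g=p.max(-1)<45; g[:205]=0;g[295:]=0;g[:,:270]=0;g[:,370:]=0
n,l,s,c=cv2.connectedComponentsWithStats(g.astype(np.uint8));k=1+s[1:,4].argmax();M=l==k;print(s[k])
X=W[M];print('matz',np.nanmedian(X[:,2]));r=cv2.minAreaRect(X[np.isfinite(X[:,0]),:2].astype(np.float32));print('mat',r, cv2.boxPoints(r))
# cloud stats near
for (u,v) in [(268,158),(240,171),(300,171),(359,178),(418,168),(142,226),(268,198),(250,215)]:
    print((u,v),W[v,u].round(4))
E
```

```text
yellow 362.0 ((269.0, 199.0), (42.0, 42.0), 0.0)
[[ 0.57624717 -0.01115795  0.10582318]
 [ 0.62848749  0.03824661  0.11210705]
 [ 0.67905461  0.09044944  0.1170915 ]]
top yellow ((0.6281024217605591, 0.0399072989821434), (0.10158934444189072, 0.10410816967487335), 89.24846649169922) 0.11212201464323882
[ 279  211   84   79 5213]
matz 0.002947042760517154
mat ((0.4985576272010803, -0.0980280339717865), (0.20653177797794342, 0.18659274280071259), 80.59767150878906) [[ 0.3896445  -0.18466514]
 [ 0.57373047 -0.21514806]
 [ 0.60747075 -0.01139092]
 [ 0.4233848   0.01909199]]
(268, 158) [0.7488 0.0408 0.0132]
(240, 171) [0.6979 0.109  0.1124]
(300, 171) [ 0.6951 -0.0386  0.1148]
(359, 178) [ 0.6862 -0.199   0.04  ]
(418, 168) [ 0.7053 -0.3449  0.0694]
(142, 226) [0.5689 0.3786 0.0276]
(268, 198) [0.626  0.0405 0.154 ]
(250, 215) [0.5891 0.0859 0.1099]
```

View pics/topz.png

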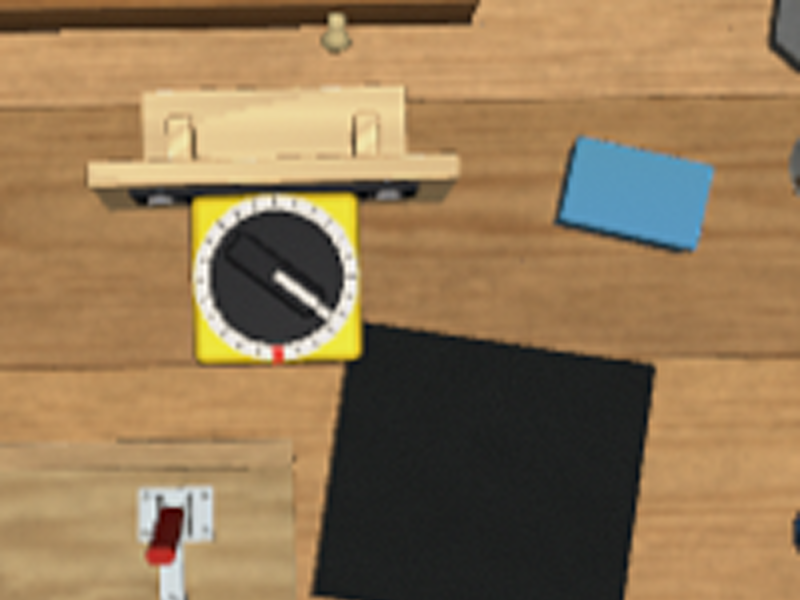

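```bash
python3 - <<'E'
from h import *
A=[np.load(f+'.npz')['W'].reshape(-1,3) for f in('top0','scene0')]
P=np.concatenate(A);P=P[np.isfinite(P[:,0])]
for xs in [(.1,.2),(.2,.3),(.3,.4),(.4,.5),(.5,.6),(.6,.7),(.7,.8),(.8,.9),(.9,1.)]:
    row=[]
    for y in np.arange(-.8,.4,.1):
        q=P[(P[:,0]>xs[0])&(P[:,0]<xs[1])&(P[:,1]>y)&(P[:,1]<y+.1)]
        row.append('%.2f'%np.percentile(q[:,2],99.5) if len(q)>5 else '--')
    print(xs[0],row)
T=A[0].reshape(420,560,3)
# hanger top edge: top cloud z ~.115
q=A[0];q=q[(q[:,2]>.108)&(q[:,2]<.125)&(q[:,0]>.684)&(q[:,0]<.75)&(abs(q[:,1]-.04)<.15)]
print(len(q),cv2.minAreaRect(q[:,:2].astype(np.float32)))
for b in [((.40,.62),(.03,.2)),]:
    q=P[(P[:,0]>.4)&(P[:,0]<.56)&(P[:,1]>.02)&(P[:,1]<.3)];print('jig',np.percentile(q[:,2],[50,95,99.9]), q[q[:,2]>.05].mean(0), q[q[:,2]>.05].min(0),q[q[:,2]>.05].max(0))
E
```

```text
0.1 ['--', '--', '--', '--', '--', '-0.85', '0.01', '0.01', '0.02', '0.01', '--', '0.06', '0.06']
0.2 ['-0.85', '0.31', '0.58', '0.61', '0.12', '0.00', '0.00', '0.00', '0.01', '0.02', '0.01', '0.06', '0.06']
0.3 ['--', '0.30', '0.57', '0.17', '0.17', '0.00', '0.01', '0.00', '0.02', '0.02', '0.02', '0.02', '0.06']
0.4 ['--', '0.03', '0.03', '0.17', '0.17', '0.00', '0.01', '0.01', '0.03', '0.14', '0.05', '0.01', '0.06']
0.5 ['--', '0.03', '0.04', '0.15', '0.15', '0.01', '0.01', '0.11', '0.12', '0.07', '0.07', '0.03', '0.06']
0.6 ['--', '0.02', '0.02', '0.02', '0.08', '0.04', '0.04', '0.12', '0.16', '0.12', '0.00', '0.00', '0.06']
0.7 ['--', '0.00', '0.09', '0.10', '0.08', '0.04', '0.04', '0.14', '0.14', '0.14', '0.14', '0.14', '0.08']
0.8 ['--', '0.08', '0.08', '0.10', '0.09', '0.02', '0.25', '0.25', '0.25', '0.25', '0.25', '0.25', '0.06']
0.9 ['--', '0.07', '0.07', '0.09', '0.09', '0.16', '0.25', '0.25', '0.25', '0.25', '0.25', '0.25', '0.05']
578 ((0.693181574344635, 0.04120520502328873), (0.015864288434386253, 0.22957843542099), 0.47462984919548035)
jig [0.01802113 0.0684623  0.14227453] [0.50168138 0.15566764 0.06906627] [0.41324523 0.03076448 0.05005502] [0.53019301 0.29141316 0.14392384]
```

Emit:
move_arm([
  [0.02, -0.014, -0.03, 0, 0, 0, 1],
  [0.042, -0.0285, -0.02, 0, 0, 0, 1],
  [0.042, -0.0285, -0.02, 0, 0, 0, 1],
  [0.042, -0.0285, -0.015, 0, 0, 0, 1],
  [0.042, -0.0285, -0.01, 0, 0, 0, 1],
  [0.042, -0.0285, -0.005, 0, 0, 0, 1],
  [0.042, -0.0285, 0, 0, 0, 0, 1],
  [0.042, -0.0285, 0, 0, 0, -5, 1],
  [0.042, -0.0285, 0, 0, 0, 0, 1],
  [0.042, -0.0285, 0, 0, 0, 0, 1],
])

```text
clock: 1.4
position: [0.5026, -0.1492, 0.3312]
ee_rot: [0.966, 0.257, -0.0, 0.0]
ft_force: [0.3, -0.2, -0.5]
grip_width: 0.999
```

Emit:
move_arm([
  [0.04, -0.0205, 0, 0, 0, 0, 1],
  [0.04, -0.0205, 0, 0, 0, 0, 1],
  [0.04, -0.0205, 0, 0, 0, 0, 1],
  [0.04, -0.0205, 0, 0, 0, 0, 1],
  [0.04, -0.0205, 0, 0, 0, 0, 1],
  [0, 0, 0, 0, 0, -8, 1],
  [0, 0, 0, 0, 0, -8, 1],
  [0, 0, 0, 0, 0, -6, 1],
  [0, 0, 0, 0, 0, 0, 1],
])

```text
clock: 2.52
position: [0.6248, 0.0376, 0.331]
ee_rot: [0.9, 0.436, -0.0, -0.0]
ft_force: [0.1, -0.2, -0.4]
grip_width: 0.997
```

```bash
python3 - <<'E'
from h import *
p,d,W,o=snap('wrist','wrist1');print(o['position'],Ro.from_quat(o['ee_rot']).as_matrix()[:,0])
E
```

```text
[0.62477359 0.03758912 0.33096386] [ 6.18996754e-01  7.85393466e-01 -3.49785114e-04]
```

View pics/wrist1.png

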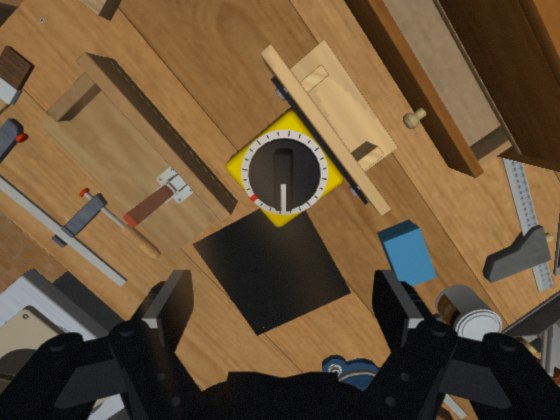

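```bash
cat >> h.py <<'E'
def rect(Q):
    Q=Q[np.isfinite(Q).all(1)]; r=cv2.minAreaRect(Q[:,:2].astype(np.float32)); return np.round(r[0],4),np.round(r[1],4),round(r[2],2),len(Q)
def timer(p,W,c,zs):
    "c approx centre xy, zs sole height"
    h=W[...,2]-zs; n=np.hypot(W[...,0]-c[0],W[...,1]-c[1])
    hsv=cv2.cvtColor(p,cv2.COLOR_RGB2HSV)
    ye=(cv2.inRange(hsv,(22,150,90),(35,255,255))>0)&(abs(h-.062)<.008)&(n<.09)
    print('yellow',rect(W[ye]),np.nanmedian(W[ye][:,2]))
    Q=W[ye];A=np.c_[Q[:,:2]-Q[:,:2].mean(0),np.ones(len(Q))];print('plane',np.linalg.lstsq(A,Q[:,2],rcond=None)[0])
    b=(abs(h-.103)<.008)&(n<.06);print('bar',rect(W[b]),np.nanmedian(W[b][:,2]))
    di=(abs(h-.071)<.006)&(n<.05)&(p.max(-1)<90)
    pts=np.argwhere(di)
    Q=W[di];print('disc',(Q.min(0)+Q.max(0))/2,np.ptp(Q,axis=0))
    re=((hsv[...,0]<8)|(hsv[...,0]>172))&(hsv[...,1]>140)&(hsv[...,2]>80)&(n<.075)&(h>.05)
    print('red',re.sum(),np.nanmean(W[re],0))
    wh=(hsv[...,1]<50)&(p.min(-1)>130)&(n<.042)&(h>.06)
    Q=W[wh];print('white',len(Q));
    Q=Q[np.hypot(*(Q[:,:2]-np.array(c)).T)<.037]
    if len(Q)>5:
        u,s,v=np.linalg.svd(Q[:,:2]-Q[:,:2].mean(0));print('pointer',Q.mean(0),'ang',np.degrees(np.arctan2(v[0,1],v[0,0]))%180)
    q=W[b][:,:2];u,s,v=np.linalg.svd(q-q.mean(0),full_matrices=False);print('bar ang',np.degrees(np.arctan2(v[0,1],v[0,0]))%180)
E
python3 - <<'E'
from h import *
for f in ('wrist1','top0','scene0'):
    z=np.load(f+'.npz');print(f);timer(z['p'],z['W'],(.627,.04),.053)
z=np.load('wrist1.npz');W=z['W'];p=z['p']
q=W.reshape(-1,3);q=q[(q[:,2]>.108)&(q[:,2]<.125)&(q[:,0]>.683)&(q[:,0]<.75)&(abs(q[:,1]-.04)<.15)]
print('hanger',rect(q))
g=(p.max(-1)<50)&(abs(W[...,2]-.004)<.01)&(abs(W[...,0]-.5)<.15)&(abs(W[...,1]+.1)<.15)
print('mat',rect(W[g]),np.median(W[g][:,2]));
E
```

```text
wrist1
yellow (array([0.6291, 0.038 ]), array([0.1027, 0.1042]), 0.45, 1624) 0.11344783020036019
plane [ 0.03817093 -0.00649582  0.11339849]
bar (array([0.6272, 0.0385]), array([0.0641, 0.0192]), 52.39, 1110) 0.15510670172394136
disc [0.62920205 0.03870774 0.12470795] [0.0809407  0.08097118 0.01035321]
red 35 [0.58226091 0.03775407 0.11361194]
white 251
pointer [0.61767602 0.02606399 0.15573037] ang 52.6859464471536
bar ang 52.18892440061343
top0
yellow (array([0.628 , 0.0398]), array([0.1013, 0.1039]), 89.25, 346) 0.11225755337455377
plane [0.03294289 0.00155367 0.11224399]
bar (array([0.6248, 0.0399]), array([0.0644, 0.0197]), 52.4, 224) 0.1538571916719053
disc [0.62676364 0.03860873 0.12286949] [0.07830256 0.07809215 0.00909661]
red 6 [0.57958714 0.03853688 0.11286952]
white 63
pointer [0.61437114 0.02459853 0.15049885] ang 53.131441455214656
bar ang 52.13300773597638
scene0
yellow (array([0.628 , 0.0427]), array([0.1078, 0.1044]), 0.25, 239) 0.11182078569923701
plane [ 0.04005192 -0.011543    0.11192981]
bar (array([0.6247, 0.0412]), array([0.0637, 0.0242]), 52.45, 158) 0.15437736844080235
disc [0.62308728 0.04435315 0.12392668] [0.07612189 0.07689862 0.01174924]
red 3 [0.5790325  0.0399479  0.11269572]
white 36
pointer [0.6148202  0.02763649 0.15373518] ang 49.778014297244226
bar ang 51.207962547231794
hanger (array([0.6928, 0.0393]), array([0.0207, 0.2292]), 0.4, 3264)
mat (array([ 0.5029, -0.0777]), array([0.2507, 0.1878]), 80.98, 10440) 0.003753400522614664
```

Emit:
move_arm([
  [0.0027, 0.0018, 0.03, 0, 0, -0.5, 1],
  [0, 0, 0.05, 0, 0, 0, 1],
  [0, 0, 0.05, 0, 0, 0, 1],
  [0, 0, 0.04, 0, 0, 0, 1],
  [0, 0, 0.015, -1.65, 1.29, 0, 1],
  [0, 0, 0.01, 0, 0, 0, 1],
  [0, 0, 0.007, 0, 0, 0, 1],
  [0, 0, 0, 0, 0, 0, 1],
])

```text
clock: 3.58
position: [0.6288, 0.0387, 0.1294]
ee_rot: [0.898, 0.44, 0.016, 0.008]
ft_force: [-0.1, 0.3, 0.5]
grip_width: 1.0
```

```bash
python3 - <<'E'
from h import *
p,d,W,o=snap('wrist','wrist2');R=Ro.from_quat(o['ee_rot']).as_matrix();print(o['position'],o['ft_force']);print(R)
T=np.array(o['position']);
h=(np.abs(W[...,2]-.155)<.008)&(np.hypot(W[...,0]-.627,W[...,1]-.04)<.05)
q=(W[h]-T)@R; print('bar in tool',rect(q),np.median(q,0))
E
```

```text
[0.62875538 0.03866875 0.12937722] [-0.10155592  0.34939054  0.53792585]
[[ 6.11620431e-01  7.90319096e-01  3.62791216e-02]
 [ 7.90835872e-01 -6.12028263e-01  1.72178508e-04]
 [ 2.23399237e-02  2.85855229e-02 -9.99341681e-01]]
bar in tool (array([0.0008, 0.0017]), array([0.091 , 0.0624]), 63.6, 7455) [ 0.00490724 -0.00092084 -0.0257878 ]
```

View pics/wrist2.png

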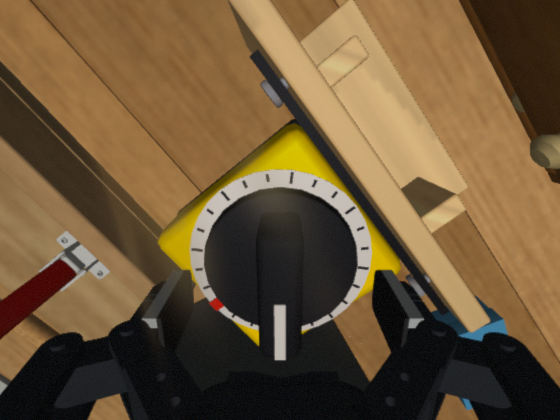

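Emit:
move_arm([
  [-0.0005, 0, 0.003, 0, 0, 0, 0.2],
  [0, 0, 0, 0, 0, 0, -0.2],
  [0, 0, 0, 0, 0, 0, -0.5],
  [0, 0, 0, 0, 0, 0, -0.8],
  [0, 0, 0, 0, 0, 0, -1],
  [0, 0, 0, 0, 0, 0, -1],
  [0, 0, 0, 0, 0, 0, -1],
], force=70)

```text
clock: 4.5
position: [0.6279, 0.0387, 0.1268]
ee_rot: [0.897, 0.441, 0.016, 0.008]
ft_force: [-4.4, 1.2, 4.2]
grip_width: 0.221
```

Emit:
move_arm([
  [0.0001, 0.0002, -0.006, 0, 0, 0, -1],
  [0.0001, 0.0002, -0.006, 0, 0, 0, -1],
  [0.0001, 0.0002, -0.006, 0, 0, 0, -1],
  [0.0002, 0.0001, -0.006, 0, 0, 0, -1],
  [0, 0, 0, 0, 0, 0, -1],
])

```text
clock: 5.12
position: [0.6282, 0.0382, 0.1508]
ee_rot: [0.898, 0.441, 0.016, 0.008]
ft_force: [-1.6, 0.1, -2.2]
grip_width: 0.218
```

```bash
python3 - <<'E'
from h import *
p,d,W,o=snap('top','top3');print(o['position'],o['ft_force'],o['torque']);timer(p,W,(.627,.04),.077)
cv2.imwrite('pics/top3z.png',cv2.resize(p[150:240,220:320],None,fx=6,fy=6,interpolation=cv2.INTER_CUBIC)[...,::-1])
p,d,W,o=snap('scene','scene3')
cv2.imwrite('pics/scene3z.png',cv2.resize(p[160:260,200:320],None,fx=6,fy=6,interpolation=cv2.INTER_CUBIC)[...,::-1])
p,d,W,o=snap('wrist','wrist3')
E
```

```text
[0.62817866 0.03820766 0.15078389] [-1.61667575  0.06769713 -2.15246267] [-0.0506183   0.60350154  0.06553914]
yellow (array([0., 0.]), array([0., 0.]), 0.0, 0) nan
plane [0. 0. 0.]
bar (array([0., 0.]), array([0., 0.]), 0.0, 0) nan
  return np.nanmean(a, axis, out=out, keepdims=keepdims)
h.py:26: RuntimeWarning: Mean of empty slice.
  Q=W[ye];A=np.c_[Q[:,:2]-Q[:,:2].mean(0),np.ones(len(Q))];print('plane',np.linalg.lstsq(A,Q[:,2],rcond=None)[0])
  ret = um.true_divide(
Traceback (most recent call last):
  File "h.py", line 30, in timer
    Q=W[di];print('disc',(Q.min(0)+Q.max(0))/2,np.ptp(Q,axis=0))
                          ~~~~~^^^
ValueError: zero-size array to reduction operation minimum which has no identity
```

```bash
python3 - <<'E'
from h import *
p,d,W,o=snap('scene','scene3')
cv2.imwrite('pics/scene3z.png',cv2.resize(p[160:260,200:320],None,fx=6,fy=6,interpolation=cv2.INTER_CUBIC)[...,::-1])
p,d,W,o=snap('wrist','wrist3');print(o['position'],o['ft_force'],o['torque'],o['clock'])
timer(p,W,(.627,.04),.077)
E
```

```text
[0.6282068  0.03827099 0.15032405] [-1.75303041 -0.94654822 -2.65626829] [-0.01788267  0.64437312  0.04858165] 5.225
yellow (array([0.6296, 0.0386]), array([0.102 , 0.1025]), 0.5, 5913) 0.13743392804148885
plane [ 0.02742649 -0.00947295  0.13713892]
bar (array([0.6268, 0.0399]), array([0.0635, 0.0432]), 30.49, 7428) 0.1787784397324677
disc [0.63090938 0.03970265 0.14799307] [0.08495203 0.07868021 0.01196513]
red 71 [0.58189289 0.03948624 0.13949844]
white 1255
pointer [0.61930174 0.02749843 0.1799706 ] ang 53.61477527692347
bar ang 52.297546003582696
```

View pics/scene3z.png

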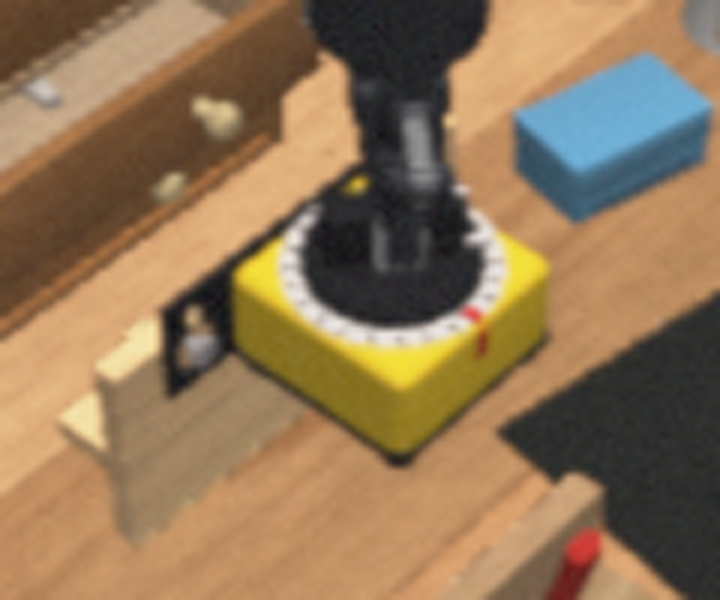

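View pics/wrist3.png

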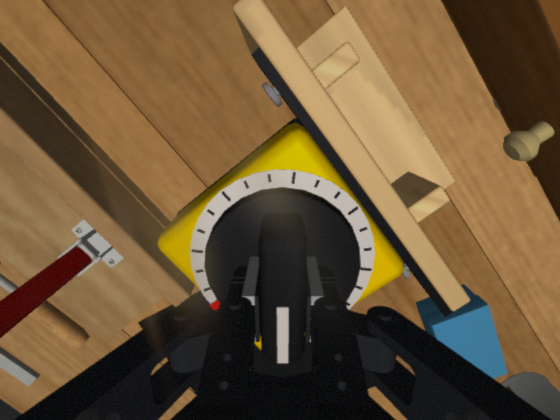

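Emit:
move_arm([
  [-0.0024, -0.0032, -0.0001, 0, 0, 0, -1],
  [-0.0024, -0.0032, -0.0001, 0, 0, 0, -1],
  [0, 0, 0, 0, 0, 0, -1],
])

```text
clock: 5.65
position: [0.6201, 0.0383, 0.1503]
ee_rot: [0.897, 0.441, 0.016, 0.008]
ft_force: [-0.5, -0.0, -3.6]
grip_width: 0.223
```

Emit:
move_arm([
  [-0.003, -0.004, -0.0002, 0, 0, 0, -1],
  [-0.003, -0.004, -0.0002, 0, 0, 0, -1],
  [-0.006, -0.008, -0.0004, 0, 0, 0, -1],
  [-0.006, -0.008, -0.0004, 0, 0, 0, -1],
  [0, 0, -0.015, 0, 0, 0, -1],
  [0, 0, -0.02, 0, 0, 0, -1],
  [0, 0, -0.02, 1.65, -1.29, 0, -1],
  [0, 0, 0, 0, 0, 0, -1],
])

```text
clock: 6.65
position: [0.5901, 0.0391, 0.208]
ee_rot: [0.898, 0.441, 0.002, 0.001]
ft_force: [0.5, -0.5, -4.4]
grip_width: 0.222
```

```bash
python3 - <<'E'
from h import *
p,d,W,o=snap('wrist','wrist4');print(o['position'],o['ft_force'],o['torque'],o['clock']);print(Ro.from_quat(o['ee_rot']).as_matrix())
timer(p,W,(.592,.038),.1285)
E
```

```text
[0.59008934 0.03908293 0.20803454] [ 0.48255029 -0.51749697 -4.37664178] [ 0.04854403  0.00469487 -0.02964759] 6.65
[[ 6.11759755e-01  7.91029586e-01  4.71126514e-03]
 [ 7.91036845e-01 -6.11768310e-01  4.93839649e-04]
 [ 3.27284449e-03  3.42467309e-03 -9.99988780e-01]]
yellow (array([0.5911, 0.0393]), array([0.1021, 0.1027]), 0.54, 6122) 0.1946629725173531
plane [-0.001696   -0.01276037  0.1940863 ]
bar (array([0.5898, 0.0407]), array([0.0631, 0.0432]), 30.39, 7237) 0.23615742240827411
disc [0.5917326  0.03993359 0.20011863] [0.09510747 0.09519606 0.0107616 ]
red 69 [0.54383068 0.04040458 0.19866185]
white 1175
pointer [0.58249271 0.02853154 0.23797622] ang 52.553889564451964
bar ang 52.35533439033571
```

View pics/wrist4.png

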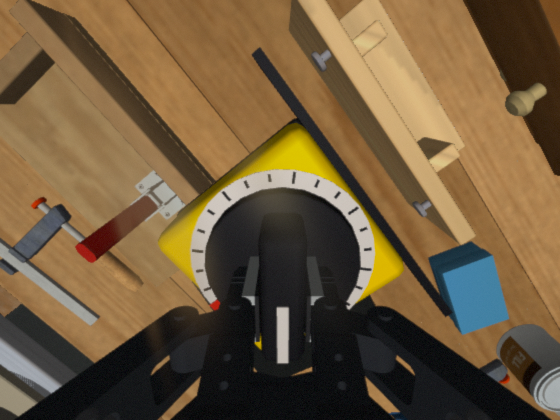

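```bash
python3 - <<'E'
from h import *
for f in('top0','wrist1','scene0'):
    z=np.load(f+'.npz');p,W=z['p'],z['W']
    g=(p.max(-1)<50)&(abs(W[...,2]-.004)<.02)&(abs(W[...,0]-.5)<.15)&(abs(W[...,1]+.1)<.15)
    g=cv2.morphologyEx(g.astype(np.uint8),cv2.MORPH_OPEN,np.ones((5,5)))
    n,l,s,c=cv2.connectedComponentsWithStats(g);k=1+s[1:,4].argmax()
    Q=W[l==k];r=cv2.minAreaRect(Q[:,:2].astype(np.float32));print(f,r,np.median(Q[:,2]));print(cv2.boxPoints(r))
E
```

```text
top0 ((0.49828749895095825, -0.09818579256534576), (0.20663055777549744, 0.18665212392807007), 80.45381164550781) 0.002946272943457141
[[ 0.3891197  -0.18459295]
 [ 0.5731871  -0.21554783]
 [ 0.60745525 -0.01177864]
 [ 0.42338789  0.01917624]]
wrist1 ((0.4995760917663574, -0.09875070303678513), (0.20806540548801422, 0.18778100609779358), 80.99891662597656) 0.003751703582793864
[[ 0.39056557 -0.18681282]
 [ 0.5760341  -0.21619175]
 [ 0.6085866  -0.01068859]
 [ 0.42311805  0.01869035]]
scene0 ((0.49261248111724854, -0.09359374642372131), (0.04511306434869766, 0.09977971762418747), 36.93954086303711) 0.003753954873502846
[[ 0.4446013  -0.06727412]
 [ 0.50456613 -0.14702506]
 [ 0.54062366 -0.11991338]
 [ 0.48065883 -0.04016243]]
```

Emit:
move_arm([
  [0, 0, -0.02, 0, 0, 0, -1],
  [-0.01, 0.001, -0.012, 0, 0, 0, -1],
  [-0.03, 0.0022, 0, 0, 0, 0, -1],
  [-0.035, 0.0026, 0, 0, 0, 0, -1],
  [-0.035, 0.0026, 0, 0, 0, 0, -1],
  [-0.03, 0.0022, 0.01, 0, 0, 0, -1],
  [-0.0246, 0.0015, 0.02, 0, 0, 0, -1],
  [0, 0, 0.02, 0, 0, 4.7, -1],
  [0, 0, 0.02, 0, 0, 5, -1],
  [0, 0, 0, 0, 0, 0, -1],
])

```text
clock: 7.95
position: [0.4957, -0.0992, 0.166]
ee_rot: [0.932, 0.363, -0.001, -0.001]
ft_force: [1.0, -0.1, -4.3]
grip_width: 0.22
```

```bash
python3 - <<'E'
from h import *
p,d,W,o=snap('wrist','wrist5');print(o['position'],o['ft_force'],o['torque'],o['clock']);R=Ro.from_quat(o['ee_rot']).as_matrix();print(R,np.degrees(np.arctan2(R[1,0],R[0,0])))
timer(p,W,o['position'][:2],o['position'][2]-.075)
E
```

```text
[ 0.49574551 -0.09919885  0.16595735] [ 0.97929261 -0.12270137 -4.29603416] [ 0.02720239 -0.01934313  0.03156475] 7.95
[[ 7.36072578e-01  6.76897546e-01 -2.62139695e-03]
 [ 6.76900497e-01 -7.36074451e-01  3.44919430e-04]
 [-1.69606821e-03 -2.02831064e-03 -9.99996505e-01]] 42.60198496940353
yellow (array([ 0.4969, -0.0991]), array([0.1025, 0.1023]), 80.76, 6125) 0.152500731221723
plane [-0.01134622 -0.00838668  0.15193638]
bar (array([ 0.496 , -0.0975]), array([0.0632, 0.0429]), 20.52, 7149) 0.1942578450516653
disc [ 0.4974715  -0.09905335  0.16198953] [0.08008106 0.08143771 0.01190438]
red 71 [ 0.45146572 -0.08971807  0.15839127]
white 1126
pointer [ 0.48754759 -0.10770193  0.19640261] ang 42.90154752880525
bar ang 42.643587999372045
```

View pics/wrist5.png

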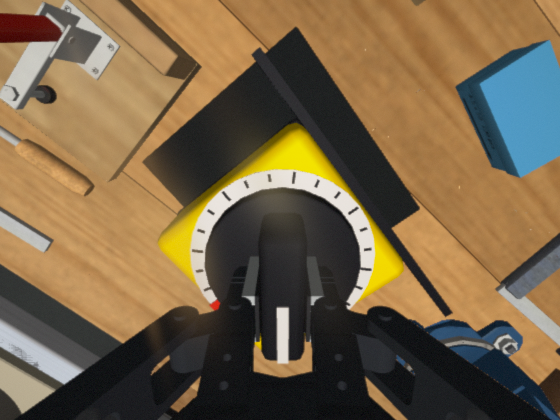

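```bash
python3 - <<'E'
from h import *
z=np.load('wrist5.npz');p,W=z['p'],z['W']
g=(p.max(-1)<55)&(abs(W[...,2]-.004)<.006)&(abs(W[...,0]-.53)<.15)&(abs(W[...,1]+.1)<.16)
g=cv2.morphologyEx(g.astype(np.uint8),cv2.MORPH_OPEN,np.ones((3,3)))
n,l,s,c=cv2.connectedComponentsWithStats(g);k=1+s[1:,4].argmax();print(s[1:])
Q=W[g>0];a=np.radians(-9.2);C=np.array([.499,-.0985])
q=(Q[:,:2]-C)@np.array([[np.cos(a),-np.sin(a)],[np.sin(a),np.cos(a)]]);print(q.min(0),q.max(0),np.median(Q[:,2]))
# far edge: max x per y bin
b=[(y,q[abs(q[:,1]-y)<.004,0].max()) for y in np.arange(-.09,.1,.01) if (abs(q[:,1]-y)<.004).sum()>3];print(np.round(b,4))
b=[(x,q[abs(q[:,0]-x)<.004,1].max()) for x in np.arange(-.03,.09,.01) if (abs(q[:,0]-x)<.004).sum()>3];print(np.round(b,4))
E
```

```text
[[ 266   29  152  197 8010]
 [ 162   64  133  133 7870]]
[-0.07775683 -0.10467241] [0.09462483 0.10345552] 0.003866348151226967
[[-0.09    0.0938]
 [-0.08    0.0946]
 [-0.07    0.094 ]
 [-0.06    0.0942]
 [-0.05    0.094 ]
 [-0.04    0.094 ]
 [-0.03    0.0941]
 [-0.02    0.0942]
 [-0.01    0.0941]
 [-0.      0.094 ]
 [ 0.01    0.0943]
 [ 0.02    0.0941]
 [ 0.03    0.0943]
 [ 0.04    0.0944]
 [ 0.05    0.0942]
 [ 0.06    0.0941]
 [ 0.07    0.0943]
 [ 0.08    0.0942]
 [ 0.09    0.0942]]
[[-0.03    0.1034]
 [-0.02    0.1034]
 [-0.01    0.1034]
 [ 0.      0.1032]
 [ 0.01    0.1033]
 [ 0.02    0.1033]
 [ 0.03    0.1033]
 [ 0.04    0.1033]
 [ 0.05    0.1032]
 [ 0.06    0.1034]
 [ 0.07    0.1034]
 [ 0.08    0.1034]]
```

Emit:
move_arm([
  [0.0015, 0.0014, 0.02, 0, 0, 0, -1],
  [0, 0, 0.03, 0, 0, 0, -1],
  [0, 0, 0.02, 0, 0, 0, -1],
  [0, 0, 0.01, 0, 0, 0, -1],
  [0, 0, 0.003, 0, 0, 0, -1],
  [0, 0, 0.002, 0, 0, 0, -1],
  [0, 0, 0, 0, 0, 0, -1],
])

```text
clock: 8.88
position: [0.4997, -0.0989, 0.0829]
ee_rot: [0.932, 0.363, 0.0, 0.0]
ft_force: [0.4, -0.5, -4.4]
grip_width: 0.221
```

```bash
cat >> h.py <<'E'
def chk(f):
    p,d,W,o=snap('wrist',f);R=Ro.from_quat(o['ee_rot']).as_matrix();print(o['position'],o['ft_force'],o['clock'],R[:,2],'toolyaw',np.degrees(np.arctan2(R[1,0],R[0,0])))
    c=o['position'][:2];timer(p,W,c,o['position'][2]-.075)
    g=(p.max(-1)<55)&(abs(W[...,2]-.004)<.006)&(abs(W[...,0]-.53)<.15)&(abs(W[...,1]+.1)<.16)
    g=cv2.morphologyEx(g.astype(np.uint8),cv2.MORPH_OPEN,np.ones((3,3)))
    a=np.radians(-9.2);C=np.array([.4985,-.099]);M=np.array([[np.cos(a),-np.sin(a)],[np.sin(a),np.cos(a)]])
    q=(W[g>0][:,:2]-C)@M
    fe=[q[abs(q[:,1]-y)<.004,0].max() for y in np.arange(-.09,.1,.01) if (abs(q[:,1]-y)<.004).sum()>3];print('far edge',np.round(fe,4))
    le=[q[abs(q[:,0]-x)<.004,1].max() for x in np.arange(-.03,.09,.01) if (abs(q[:,0]-x)<.004).sum()>3];print('left',np.round(le,4))
    re=[q[abs(q[:,0]-x)<.004,1].min() for x in np.arange(-.03,.09,.01) if (abs(q[:,0]-x)<.004).sum()>3];print('right',np.round(re,4))
E
python3 -c "
from h import *
chk('wrist6')"
```

```text
[ 0.49967895 -0.09894089  0.08290542] [ 0.3773308  -0.48485741 -4.41756961] 8.875 [ 9.73882057e-04 -3.80671594e-04 -9.99999453e-01] toolyaw 42.60951817064138
yellow (array([ 0.5008, -0.0988]), array([0.1026, 0.1026]), 80.72, 6139) 0.06948939817257441
plane [-0.00782058 -0.00940463  0.0689026 ]
bar (array([ 0.5022, -0.1001]), array([0.0634, 0.0432]), 63.94, 7142) 0.11119184612193025
disc [ 0.50123694 -0.09876559  0.07914219] [0.08054727 0.08133642 0.01128386]
red 77 [ 0.45679911 -0.08892883  0.07726919]
white 1230
pointer [ 0.49150977 -0.10743964  0.11336088] ang 42.41221325983307
bar ang 42.66992403667706
far edge [0.1736 0.0949 0.0945 0.0944 0.0947 0.0945 0.0947 0.0947 0.0947 0.0946
 0.0945 0.0947 0.0945 0.0948 0.0948 0.0948 0.0947 0.0949 0.0948]
left [0.1037 0.1042 0.104  0.1042 0.104  0.1041 0.1039 0.1042 0.1043 0.1041
 0.1042 0.1043]
right [ 0.0515  0.0515  0.0516 -0.1037 -0.1037 -0.1035 -0.1031 -0.1038 -0.1036
 -0.1036 -0.1037 -0.1032]
```

View pics/wrist6.png

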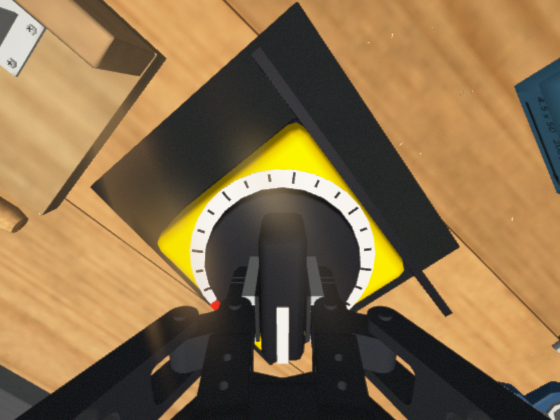

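Emit:
move_arm([
  [-0.0012, -0.001, 0.002, 0, 0, 0, -1],
  [0, 0, 0.002, 0, 0, 0, -1],
  [0, 0, 0.001, 0, 0, 0, -1],
  [0, 0, 0, 0, 0, 0, -1],
])

```text
clock: 9.43
position: [0.4978, -0.0988, 0.0782]
ee_rot: [0.932, 0.363, -0.0, 0.0]
ft_force: [-5.2, 0.5, 8.3]
grip_width: 0.224
```

Emit:
move_arm([
  [0, 0, -0.001, 0, 0, 0, -1],
  [0, 0, 0, 0, 0, 0, -0.3],
  [0, 0, 0, 0, 0, 0, 0.2],
  [0, 0, 0, 0, 0, 0, 0.5],
  [0, 0, 0, 0, 0, 0, 0.5],
  [0, 0, 0, 0, 0, 0, 0.5],
])

```text
clock: 10.18
position: [0.4977, -0.0989, 0.0783]
ee_rot: [0.932, 0.363, 0.0, 0.0]
ft_force: [-0.3, 0.0, -0.1]
grip_width: 0.751
```

```bash
python3 - <<'E'
from h import *
chk('wrist7')
z=np.load('wrist7.npz');
E
```

```text
[ 0.49771839 -0.09894503  0.07828853] [-0.31569587  0.01422998 -0.11566204] 10.175 [ 1.98272667e-05 -2.27658888e-05 -1.00000000e+00] toolyaw 42.59488053460227
yellow (array([ 0.499, -0.099]), array([0.1029, 0.1024]), 80.8, 5958) 0.06473466335049034
plane [-0.00974132 -0.0108057   0.06413345]
bar (array([ 0.5017, -0.0988]), array([0.0607, 0.0748]), 78.28, 8063) 0.1065606838836497
disc [ 0.50169747 -0.09908442  0.07431503] [0.08871917 0.08205255 0.01179541]
red 68 [ 0.45408695 -0.09153361  0.07085996]
white 1278
pointer [ 0.48895948 -0.10648509  0.10950702] ang 112.54542992959315
bar ang 132.6321487790588
far edge [0.0943 0.1746 0.0944 0.0943 0.0947 0.0944 0.0945 0.0945 0.0948 0.0944
 0.0945 0.0948 0.0946 0.0945 0.0947 0.0947 0.095  0.0947 0.0948]
left [0.1027 0.1039 0.1041 0.1041 0.1041 0.1041 0.1041 0.1041 0.1041 0.1041
 0.1042 0.1044]
right [ 0.0514  0.0514 -0.1028  0.0603  0.07    0.0701 -0.1034 -0.1041 -0.1038
 -0.1038 -0.1043 -0.1034]
```

View pics/wrist7.png

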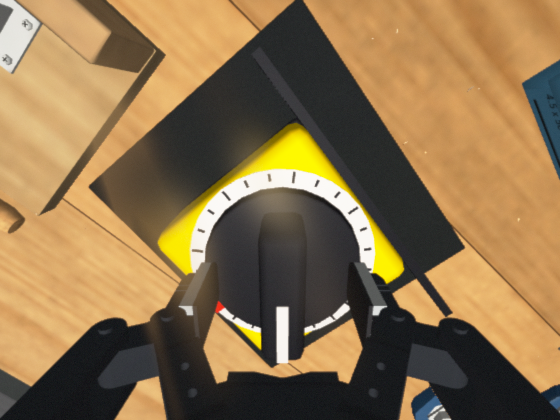

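Emit:
move_arm([
  [0, 0, 0, 0, 0, 0, -0.3],
  [0, 0, 0, 0, 0, 0, -0.7],
  [0, 0, 0, 0, 0, 0, -1],
  [0, 0, 0, 0, 0, 0, -1],
  [0, 0, 0, 0, 0, 0, -1],
], force=60)

```text
clock: 10.85
position: [0.4977, -0.0989, 0.0785]
ee_rot: [0.932, 0.363, 0.0, 0.0]
ft_force: [-1.8, 0.4, 3.4]
grip_width: 0.22
```

Emit:
move_arm([
  [0, 0, 0.001, 0, 0, 0, -1],
  [0, 0, 0.001, 0, 0, 0, -1],
  [0, 0, 0, 0, 0, 0, -1],
])

```text
clock: 11.22
position: [0.4979, -0.0989, 0.0782]
ee_rot: [0.932, 0.363, -0.0, 0.0]
ft_force: [-12.3, 2.5, 28.1]
grip_width: 0.226
```

Emit:
move_arm([
  [-0.0004, -0.0003, -0.0009, 0, 0, 0, -1],
  [0, 0, 0, 0, 0, 0, -1],
])

```text
clock: 11.48
position: [0.4977, -0.0989, 0.0784]
ee_rot: [0.932, 0.363, 0.0, 0.0]
ft_force: [-6.2, 2.5, 14.3]
grip_width: 0.223
```

Emit:
move_arm([
  [-0.0004, -0.0003, 0.0003, 0, 0, 3, -1],
  [0, 0, 0, 0, 0, 4, -1],
  [0, 0, 0, 0, 0, 4, -1],
  [0, 0, 0, 0, 0, 0, -1],
])

```text
clock: 11.98
position: [0.4977, -0.0988, 0.0784]
ee_rot: [0.962, 0.272, 0.001, 0.0]
ft_force: [-4.8, 1.7, 16.4]
grip_width: 0.223
```

```bash
python3 - <<'E'
from h import *
chk('wrist8');print(manip.get_obs()['torque'])
E
```

```text
[ 0.4976518  -0.09878726  0.07835592] [-4.76706301  1.74597629 16.4080561 ] 11.975 [ 1.87708406e-03 -4.77643968e-04 -9.99998124e-01] toolyaw 31.550514302682366
yellow (array([ 0.499 , -0.0989]), array([0.1026, 0.1029]), 80.79, 5991) 0.06481454186389782
plane [-0.0092421  -0.01035715  0.06431147]
bar (array([ 0.4981, -0.0972]), array([0.0641, 0.0432]), 10.52, 7158) 0.10656167659340654
disc [ 0.50100113 -0.098752    0.07453042] [0.07753138 0.08120875 0.01142398]
red 0 [nan nan nan]
white 1193
pointer [ 0.48852925 -0.10526214  0.10883942] ang 30.6110837822458
bar ang 31.43544195995733
far edge [0.1747 0.0947 0.0943 0.0946 0.0946 0.0946 0.0947 0.0946 0.0945 0.0947
 0.0948 0.095  0.0946 0.0946 0.0947 0.0949 0.0948 0.0947 0.0947]
left [0.0876 0.1025 0.1041 0.1042 0.1041 0.1043 0.104  0.104  0.1041 0.1041
 0.1041]
right [-0.1035 -0.1038 -0.1036 -0.1037 -0.104  -0.1036 -0.1039 -0.1034 -0.1037
 -0.1037 -0.1035]
[ 0.49127604  1.11490515 -0.29609979]h.py:32: RuntimeWarning: Mean of empty slice
  print('red',re.sum(),np.nanmean(W[re],0))
```

Emit:
move_arm([
  [0, 0, 0, 0, 0, 4, -1],
  [0, 0, 0, 0, 0, 4, -1],
  [0, 0, 0, 0, 0, 4, -1],
  [0, 0, 0, 0, 0, 4, -1],
  [0, 0, 0, 0, 0, 4, -1],
  [0, 0, 0, 0, 0, 0, -1],
])

```text
clock: 12.78
position: [0.4975, -0.0986, 0.0783]
ee_rot: [0.995, 0.101, 0.001, 0.0]
ft_force: [-4.5, 2.2, 17.9]
grip_width: 0.222
```

Emit:
move_arm([
  [0, 0, -0.0002, 0, 0, 4, -1],
  [0, 0, 0, 0, 0, 4, -1],
  [0, 0, 0, 0, 0, 4, -1],
  [0, 0, 0, 0, 0, 4, -1],
  [0, 0, 0, 0, 0, 3.8, -1],
  [0, 0, 0, 0, 0, 0, -1],
])

```text
clock: 13.52
position: [0.4975, -0.0983, 0.0784]
ee_rot: [0.997, -0.072, 0.001, -0.0]
ft_force: [-5.1, 3.9, 14.8]
grip_width: 0.225
```

```bash
python3 - <<'E'
from h import *
chk('wrist9')
E
```

```text
[ 0.4975297  -0.09825545  0.07835301] [-5.12509487  3.86852432 14.83863829] 13.525 [ 1.58574731e-03  2.26602280e-04 -9.99998717e-01] toolyaw -8.220567650976193
yellow (array([ 0.5052, -0.1008]), array([0.1047, 0.0902]), 80.69, 4925) 0.06484836798894726
plane [-0.00489477  0.00054111  0.06454426]
bar (array([ 0.4996, -0.0979]), array([0.0429, 0.0636]), 59.25, 7172) 0.10651480068819714
disc [ 0.50527401 -0.09977644  0.07451701] [0.06459401 0.079708   0.0110544 ]
red 0 [nan nan nan]
white 1096
pointer [ 0.48721792 -0.09789657  0.10884192] ang 171.41698863270074
bar ang 171.71964266646677
far edge [0.0944 0.0948 0.0946 0.0944 0.0942 0.0946 0.0945 0.0943 0.0946 0.0945
 0.0944 0.0945 0.0946 0.0945 0.0942 0.0946 0.0944 0.0942 0.0947]
left [-0.0727 -0.0717 -0.0712 -0.0714 -0.0714 -0.0715 -0.0714 -0.0693 -0.1013
  0.0866  0.0902  0.0946]
right [-0.1033 -0.1038 -0.1036 -0.1035 -0.1035 -0.1039 -0.1036 -0.1038 -0.103
 -0.1039 -0.1036 -0.1039]h.py:32: RuntimeWarning: Mean of empty slice
  print('red',re.sum(),np.nanmean(W[re],0))
```

View pics/wrist9.png

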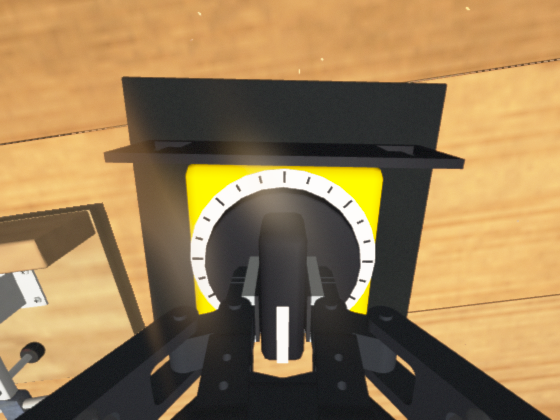

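Emit:
move_arm([
  [0, 0, 0, 0, 0, 1.1, -1],
  [0, 0, 0, 0, 0, 0, -1],
])

```text
clock: 13.82
position: [0.4975, -0.0982, 0.0784]
ee_rot: [0.997, -0.081, 0.001, -0.0]
ft_force: [-4.1, 3.6, 15.2]
grip_width: 0.223
```

```bash
python3 - <<'E' 2>/dev/null
from h import *
chk('wrist10')
E
```

```text
[ 0.49752961 -0.09824953  0.07835941] [-4.11122256  3.60634472 15.21556302] 13.825 [ 1.57534118e-03  1.73891185e-04 -9.99998744e-01] toolyaw -9.262588199241979
yellow (array([ 0.5055, -0.1007]), array([0.1045, 0.0893]), 80.65, 4894) 0.06487500465984437
plane [-0.00429451  0.00078329  0.06456548]
bar (array([ 0.4993, -0.1016]), array([0.0633, 0.0431]), 12.81, 7166) 0.10650857097053945
disc [ 0.50499565 -0.09972915  0.07452986] [0.06552211 0.07983051 0.01157854]
red 0 [nan nan nan]
white 1090
pointer [ 0.48704538 -0.09776048  0.10885442] ang 170.7493925217055
bar ang 170.90812242076626
far edge [0.0945 0.0945 0.0945 0.0945 0.0945 0.0945 0.0945 0.0945 0.0945 0.0945
 0.0945 0.0945 0.0945 0.0944 0.0945 0.0945 0.0944 0.0944 0.0945]
left [-0.0719 -0.0708 -0.0711 -0.0706 -0.071  -0.0706 -0.0705 -0.0682  0.0839
  0.0884  0.0916]
right [-0.1036 -0.1033 -0.1032 -0.1034 -0.1036 -0.1038 -0.1037 -0.1032 -0.1037
 -0.1036 -0.1037]
```

Emit:
move_arm([
  [0, 0, -0.0007, 0, 0, 0, -1],
  [0, 0, 0, 0, 0, 0, -0.4],
  [0, 0, 0, 0, 0, 0, 0],
  [0, 0, 0, 0, 0, 0, 0.5],
  [0, 0, 0, 0, 0, 0, 0.5],
  [0, 0, -0.02, 0, 0, 0, 0.5],
  [0, 0, -0.05, 0, 0, 0, 0.5],
  [0, 0, -0.06, 0, 0, 0, 0.5],
  [0, 0, -0.06, 0, 0, 0, 0.5],
  [0, 0, 0, 0, 0, 0, 0.5],
])

```text
clock: 15.12
position: [0.4988, -0.0992, 0.2727]
ee_rot: [0.997, -0.081, 0.004, 0.001]
ft_force: [0.4, -0.1, 0.2]
grip_width: 0.748
```

```bash
python3 - <<'E' 2>/dev/null
from h import *
chk('wrist11')
z=np.load('wrist11.npz');timer(z['p'],z['W'],(.499,-.099),.004)
E
```

```text
[ 0.49881811 -0.09919628  0.27274238] [ 0.36810064 -0.05698892  0.16615296] 15.125 [ 0.00806952 -0.00213703 -0.99996516] toolyaw -9.303121098742382
yellow (array([0., 0.]), array([0., 0.]), 0.0, 0) nan
plane [0. 0. 0.]
bar (array([ 0.4987, -0.1004]), array([0.0919, 0.0233]), 80.93, 2065) 0.30144796553307157
```

View pics/wrist11.png

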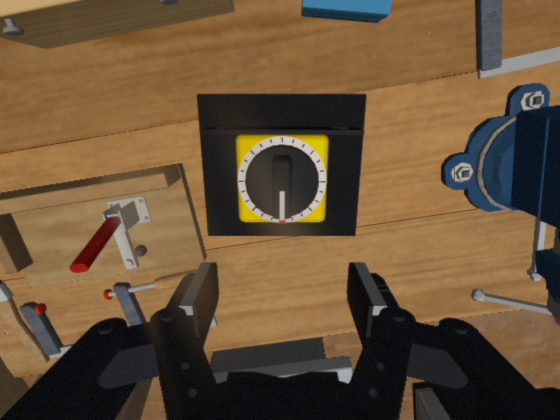

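```bash
python3 - <<'E' 2>/dev/null
from h import *
z=np.load('wrist11.npz');p,W=z['p'],z['W'];timer(p,W,(.499,-.099),.004)
hm=(p.max(-1)<55)&(abs(W[...,2]-.004)<.006)&(abs(W[...,0]-.5)<.15)&(abs(W[...,1]+.1)<.15)
hm=cv2.morphologyEx(hm.astype(np.uint8),cv2.MORPH_OPEN,np.ones((3,3)));print('mat',rect(W[hm>0]))
p,d,W,o=snap('top','top11');timer(p,W,(.499,-.099),.004)
a=np.load('top0.npz')['W']
for n,(u,v) in dict(box=(359,178),tin=(418,168),off=(142,226)).items(): print(n,np.nanmax(abs(W[v-15:v+16,u-20:u+21]-a[v-15:v+16,u-20:u+21])[...,2]))
E
```

```text
yellow (array([ 0.4986, -0.0999]), array([0.1038, 0.101 ]), 80.71, 1635) 0.06485378800657957
plane [-0.00302493 -0.00048072  0.06455151]
bar (array([ 0.4983, -0.0996]), array([0.0196, 0.0643]), 81.22, 1177) 0.10647641327491006
disc [ 0.49963703 -0.09985235  0.07578867] [0.07972366 0.08062141 0.01002548]
red 17 [ 0.44946416 -0.09181711  0.06668393]
white 331
pointer [ 0.49301431 -0.09318347  0.18462031] ang 61.611049341905414
bar ang 171.35325576493636
mat (array([ 0.4999, -0.0994]), array([0.2079, 0.1872]), 80.82, 12110)
yellow (array([ 0.4994, -0.0866]), array([0.0801, 0.104 ]), 80.6, 204) 0.06383627552828292
plane [-0.00745761 -0.01889339  0.06357521]
bar (array([ 0.497 , -0.0958]), array([0.0188, 0.0642]), 76.7, 71) 0.10521948894843595
disc [ 0.49802779 -0.09109251  0.07452651] [0.07861703 0.06126244 0.00976364]
red 9 [ 0.44955628 -0.09070988  0.06585495]
white 506
pointer [ 0.49427089 -0.09515126  0.6552094 ] ang 85.22702156624895
bar ang 166.0696066116807
box 0.008200113128514208
tin 0.00879896396857656
off 0.021122980740265418
```

View pics/top11.png

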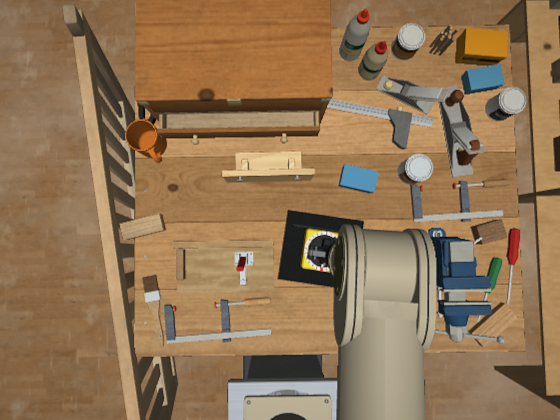

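```bash
python3 -c "
from workcell import manip
print(manip.hand_in())"
```

```text
the job is handed in; nothing more can be done
None
```

The timer is off its hanger and stands on the middle of the mat with its red mark facing the robot. The dial is turned so its white pointer is at the mark. I handed the job in at about 15 s of robot time.

**What I did:**
- I gripped the dial bar, slid the timer straight up 24 mm, drew it off towards the robot and set it down on the mat.
- I let go and checked that it stood properly, then gripped the bar again.
- I pressed on the dial and turned it about 52° clockwise, then released it and moved clear.

**Last checks (wrist camera, before hand-in):**
- **Position:** the timer is within about 1.5 mm of the mat centre, and square to the mat within about 0.2°.
- **Pointer:** the bar is within about 0.6° of the timer's front axis, just short of the mark. The timer did not swing while the dial turned.
- **Bystanders:** the box, tin and offcut look unmoved in the top picture. A depth comparison with the first picture showed differences of up to 21 mm at the offcut, which I put down to noise at its edges.

**Did not go cleanly:**
- **Push force:** it briefly reached 28 N while I was setting it before the turn, above the stated 10 to 20 N. It read about 14 to 18 N between moves during the turn.
- **Top camera:** the arm hid part of the timer at the end, so its measurements of the timer don't count. My automatic pointer fit also failed in the last picture, so the pointer figure comes from the bar's direction.

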